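# Slide the boxed medal between jar and balance onto its felt square

## Robot

A 7-joint arm with a two-finger parallel gripper is mounted at the origin on the work surface. World frame = base frame: x ahead of the robot, y to its left, z up, the work surface at z = 0. Lengths are in mm, angles in degrees, forces in N, time in s.
With the tool pointing down it reaches from about 400 to 925 mm from the base axis. Payload 4.1 kg.
Tool frame: the origin (TCP) lies midway between the tips of the shut fingers; the grasp point (between the pads) lies 19 mm behind it; z points along the fingers, y is the line along which they close (so a half turn about z gives the same grasp; the last joint's range is limited). The gripper opens to 85 mm and grips with 20 to 120 N. Pads are 22 mm wide; open, the fingers measure 114 mm over their backs; the gripper's body (76 mm by 85 mm) begins 54 mm behind the grasp point. The pads swing forward as they close: fully open they stand 13 mm farther back than shut.
Start: joints at [70.588, 22.827, 2.584, 88.041, -1.071, 69.15, -2.905], TCP at [154.416, -631.426, 231.347] pointing down, gripper open.
Joint ranges: [-161.44, 161.44], [-28.35, 127.94], [-78.24, 83.42], [0, 140.83], [-78.03, 258.03], [13.02, 114.36], [-168.23, 168.23]. Speed limits (degrees/s): [147.25, 147.25, 180, 180, 180, 180, 180].

## Interface

Orientations are given as a 3x3 rotation matrix whose columns are the frame's x, y, z axes.
In Python, from cell import sensors, viewer, close_job gives the robot as it stands. The module is installed in compiled form; this text tells all that it offers.
- The arm moves only by the tool arm_command, never from a script. Its argument "steps" is text: rows parted by semicolons, each of 4 numbers parted by spaces: the shift along the tool's x, y, z in m, then the turn about the tool's z in rad. In form: x y z twist; .... A call has 1 to 12 rows; each row shifts and turns the commanded pose from where the row before left it, along the tool's axes as they then stand; what a row does not reach is not made up. A row lasts 1/12 s, in which the tool goes at most 41.7 mm and 7.16 degrees, less where a joint would pass 70% of its speed; a pose out of reach is approached as far as the arm can. A call is refused whole if a number of a shift passes 0.0417 or a number of a turn 0.125, either way. A call with a gripper value outside its range is refused whole. "grip" is the finger opening in m, from 0 to 0.0854, set as the call begins (left out, the last holds). The fingers move at their own pace and stop on an object; "grip_force" is the grip in N (left out, the last holds). Time passes only in rows, so rows that do not move let the fingers close. It gives the time, the measured TCP pose, the force, the opening and the grip force at its end, in the units of the state.
- sensors.get_state(): the state, without advancing time (a new reading comes with each control period).
- viewer.get_image(name): name is "scene" or "top" or "wrist"; returns (picture, depth): 400x640x3 uint8, red, green, blue; 400x640 float32, mm along the optical axis (not along the pixel's ray), 0 where there is no reading.
- viewer.camera_info(name): a dict with "camera_matrix" (3x3 intrinsics, pixels), "origin" and "attitude" of the camera in the world; the wrist camera has in their place "mount" (4x4, takes a point from camera to tool coordinates, whose origin is the TCP and whose axes are the flange's). Camera axes: x right, y down, z forward; pixel columns grow to the right and rows downward; lengths in mm; the calibration is good to about 2 mm. A picture is of the moment at which its call begins: read the wrist's pose just before it. camera_info takes no time and is no camera call.
- close_job(): hands the job in; it is judged then, once.
The state is a dict: "clock": time; "joints": joint angles; "joint_vel": joint speeds; "joint_efforts": joint torques, N m; "tool_pos": TCP position; "tool_rot": TCP orientation; "contact_force": force on the tool from outside, world axes, zero at the start; "torque": the same for the moment, N m; "opening": finger opening in mm; "grasp_force": force on a finger pad.
Only numpy, scipy, OpenCV 4.12 (cv2) and the standard library are available. Lean on these libraries where they do the work, as an engineer would, in place of code of your own. Each camera call takes 0.05 s, during which the arm holds its last target. There are 200 camera calls.

## Task

Push the copper medal in its clear square holder along the shelf, through the narrow gap between the coin jar and the coin balance, until the holder lies wholly on the green felt square just beyond them, squared up with it. Only push it with the fingers: it must stay flat on the shelf and never be lifted. Leave the loupe and the brass weight where they stand.

Things in the scene. Friction and masses are not known exactly. Their poses are not given: they have to be found in the camera images.
- medal: the clear square holder, 92 x 92 mm and 18 mm thick, corners rounded by 4 mm, lying flat and loose on the shelf with a copper medal of 64 mm diameter set flush in its middle; about 0.2 to 0.4 kg, too wide to grip. Origin: centre of its underside; z up, x and y square to its sides. It starts on the robot's side of the gap, up to about 25 mm off the gap's centre line and turned by up to 0.3 rad from it. It slides with ordinary friction and stops when the pushing stops
- gap (a point): the middle of the narrow gap between jar and balance, on the shelf surface. x points through the gap, away from the robot, towards the felt; y points across the gap, left seen along x. The gap is 98 mm wide at its narrowest (49 mm each side of this point), bounded by two round feet
- felt: green felt square, 116 x 116 mm with a 2 mm brass edging, let flush into the shelf (no step). Origin: its centre, 92 mm beyond the gap's middle on the gap's centre line; x and y as gap
- jar: squat frosted glass coin jar with a dark metal lid, round, 68 mm diameter, 49 mm high, fixed to the shelf; it may stand on either side of the gap, centre 83 mm from the gap's middle. Origin: centre of its underside
- balance: coin balance with a brass pan over a round dark wooden foot of 68 mm diameter and 24 mm high, 48 mm high in all, fixed to the shelf; it stands on the other side of the gap, centre 83 mm from the gap's middle. Origin: centre of its underside
- loupe: black resin standing loupe, 38 mm diameter, 41 mm high, loose, 160 to 220 mm to one side of the gap's centre line. Origin: centre of its underside. Leave it alone
- weight: brass balance weight with a knob, 32 mm diameter, 41 mm high, loose, 160 to 220 mm to the other side of the gap's centre line. Origin: centre of its underside. Leave it alone
Mind the look-alikes: they are no part of the job. Of the things that look like the medal, take the one that is nearest to the robot's base at the start.

How it is judged:
By the outcome, as a careful person would: the job done as asked, in the order asked, and still so for the second after the job is handed in, with the robot touching nothing.
It also fails if it takes over 64 s, if anything falls off the work surface, if the arm or the gripper's body presses on something with over 40 N, if the wrist force passes 120 N, or if a joint passes its speed limit or range.

## Working session

There is one attempt and no reset: what is moved stays moved. The work goes in short steps, Python scripts to look and compute and a tool call to move; the robot and the scene stay as the last step left them, time stands still between calls to the robot, and variables do not carry over. Pictures are saved under pics/ and viewed, at most 10 in all, crops included, and the job is handed in when it is done.

Besides the shell and the picture viewer there is one more tool, called after "Call:" as name(argument=value, ...) on one line, values as JSON. arm_command: Moves the arm, as the interface text tells. Its arguments: {"type":"object","properties":{"steps":{"type":"string"},"grip":{"type":"number"},"grip_force":{"type":"number"}},"required":["steps"]}

```bash
mkdir -p pics
python3 - <<'E'
from cell import sensors, viewer
import cv2
for n in("top","scene"):
    p,d=viewer.get_image(n); cv2.imwrite(f"pics/{n}0.png",p[:,:,::-1]); 
    import numpy as np; np.save(f"{n}0.npy",d); print(viewer.camera_info(n))
s=sensors.get_state(); print(s['clock'],s['tool_pos'],s['tool_rot'],s['opening'])
E
```

```text
{'camera_matrix': array([[423.34275427,   0.        , 315.64833616],
       [  0.        , 423.34275427, 194.90171569],
       [  0.        ,   0.        ,   1.        ]]), 'origin': array([523.03428194,   2.50214636, 909.47384505]), 'attitude': array([[-2.08434729e-02, -9.91332360e-01,  1.29713924e-01],
       [-9.99781252e-01,  2.08919512e-02, -9.87142347e-04],
       [-1.73139082e-03, -1.29706125e-01, -9.91550969e-01]])}
{'camera_matrix': array([[369.64912875,   0.        , 318.71730414],
       [  0.        , 369.64912875, 205.18643163],
       [  0.        ,   0.        ,   1.        ]]), 'origin': array([904.69096679, 350.24977275, 492.4974941 ]), 'attitude': array([[-0.78830879,  0.44352676, -0.42644257],
       [ 0.61522683,  0.57730228, -0.53685941],
       [ 0.00807475, -0.6855699 , -0.72796203]])}
0.1 [ 154.25860653 -630.82845422  230.34038102] [[ 9.71364136e-01  2.37595096e-01 -5.34544491e-04]
 [ 2.37595675e-01 -9.71362571e-01  1.74648421e-03]
 [-1.04280426e-04 -1.82347759e-03 -9.99998332e-01]] 85.1108220041316
```

View pics/top0.png

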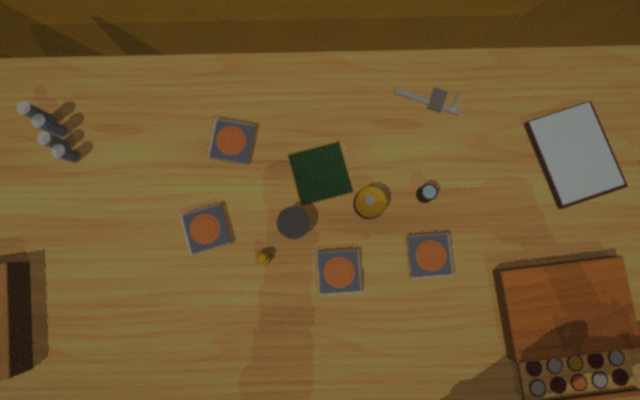

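View pics/scene0.png

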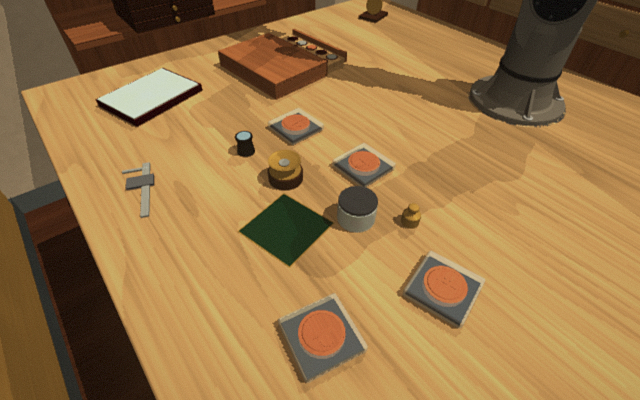

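The top view shows the felt at (320,173), the jar at (294,222), the balance at (370,201), the weight at (263,257) and the loupe at (428,192). Four look-alikes are visible. The one nearest the base is at (340,271), directly in front of the gap. The scene view agrees.

```bash
cat > h.py <<'E'
import numpy as np, cv2
from cell import sensors, viewer
def ray(uv,z,c):
    K=c['camera_matrix'];R=c['attitude'];o=c['origin']
    uv=np.atleast_2d(uv).astype(float)
    d=np.c_[(uv[:,0]-K[0,2])/K[0,0],(uv[:,1]-K[1,2])/K[1,1],np.ones(len(uv))]@R.T
    return (o+d*((z-o[2])/d[:,2])[:,None])[:,:2]
def rect(mask,z,c,n=None):
    cs,_=cv2.findContours(mask.astype(np.uint8),cv2.RETR_EXTERNAL,cv2.CHAIN_APPROX_NONE)
    out=[]
    for k in cs:
        if cv2.contourArea(k)<60: continue
        w=ray(k[:,0]+0.0,z,c).astype(np.float32)
        out.append((cv2.minAreaRect(w),cv2.minEnclosingCircle(w),cv2.contourArea(k)))
    return out
def masks(p):
    hsv=cv2.cvtColor(p,cv2.COLOR_RGB2HSV).astype(int);H,S,V=hsv[...,0],hsv[...,1],hsv[...,2]
    green=(H>40)&(H<90)&(S>80)
    copper=(H<11)&(S>150)&(V>110)
    gray=(S<90)&(V>40)
    return green,copper,gray
E
python3 - <<'E'
from h import *
p=cv2.imread('pics/top0.png')[:,:,::-1].copy();c=viewer.camera_info('top')
g,co,gr=masks(p)
for n,m,z in(('green',g,0),('copper',co,18),('gray',gr,18)):
    print(n)
    for r in rect(m,z,c): print([np.round(x,1) for x in r[0]],np.round(r[1][0],1),round(r[1][1],1),r[2])
hsv=cv2.cvtColor(p,cv2.COLOR_RGB2HSV)
for u,v in((340,253),(323,271),(340,271),(294,222),(370,200),(380,208),(320,173),(340,310)): print(u,v,hsv[v,u])
im=cv2.resize(p[140:310,220:460],None,fx=3.3,fy=3.3,interpolation=cv2.INTER_CUBIC);cv2.imwrite('pics/c.png',im[:,:,::-1])
E
```

```text
green
[array([690.4,  -8.7]), array([110.3, 111.4]), np.float64(14.0)] [690.2  -9.6] 76.4 2411.0
copper
gray
[array([ 241.6, -433.9]), array([28.5, 27.3]), np.float64(23.5)] [ 241.5 -434.1] 14.6 152.5
[array([ 253.5, -559.8]), array([28.3, 28.4]), np.float64(67.2)] [ 254.1 -559.9] 14.9 156.0
[array([ 282.8, -472.5]), array([26.1, 25.9]), np.float64(84.7)] [ 283.4 -472.5] 14.9 146.5
[array([ 295.8, -598.3]), array([28.3, 25.2]), np.float64(88.8)] [ 296.6 -598. ] 14.8 143.5
[array([477.8, -43. ]), array([89.9, 89.5]), np.float64(2.6)] [477.7 -42.7] 60.7 1784.5
[array([ 508.3, -234.2]), array([89.5, 90.4]), np.float64(3.2)] [ 507.6 -234.2] 60.7 1789.0
[array([582.7,  50. ]), array([67.3, 65.3]), np.float64(44.2)] [582.1  50.2] 34.2 765.5
[array([573.6, 236.5]), array([90.2, 90.8]), np.float64(15.7)] [573.5 236.1] 60.7 1744.5
[array([ 641.4, -237.8]), array([32.6, 35.3]), np.float64(43.0)] [ 641.6 -238. ] 18.5 182.5
[array([762.7, 181.8]), array([89.9, 90.7]), np.float64(79.2)] [762.4 181.2] 60.8 1602.5
[array([ 719.5, -557.6]), array([196. , 150.9]), np.float64(17.2)] [ 719.7 -559. ] 119.1 5921.0
[array([791.3, 579.5]), array([189.7,  62.1]), np.float64(47.3)] [791.2 579.7] 94.9 1375.0
[array([ 849. , -247.3]), array([144.9,  50.6]), np.float64(78.4)] [ 842.3 -246.1] 73.5 587.5
340 253 [110  10  74]
323 271 [ 5 52 89]
340 271 [ 13 174 132]
294 222 [15 35 59]
370 200 [ 17  45 108]
380 208 [ 20 210 113]
320 173 [ 44 177  46]
340 310 [ 17 149 130]
```

View pics/c.png

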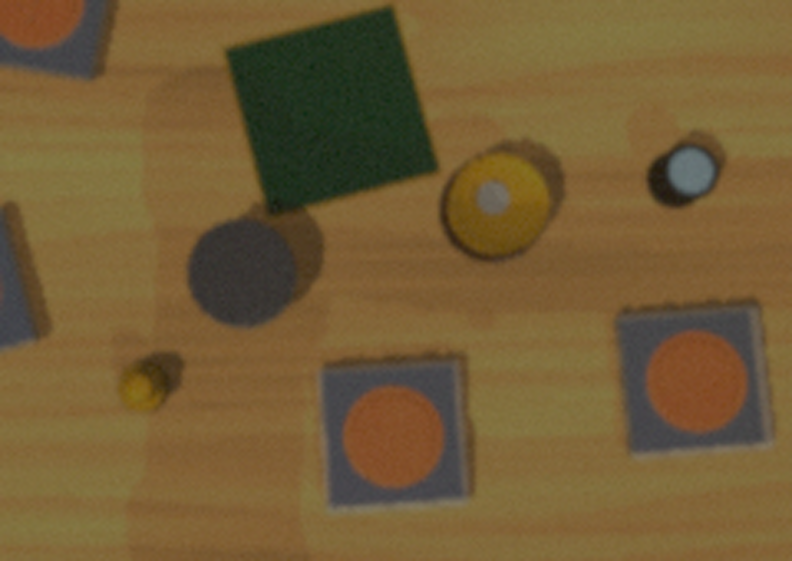

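Call:
arm_command(steps="0.033 -0.016 0 0;0.033 -0.016 0 0;0.033 -0.016 0 0;0.033 -0.016 0 0;0.033 -0.016 0 0;0.033 -0.016 0 0;0.033 -0.016 0 0;0.033 -0.016 0 0;0.033 -0.016 0 0;0.033 -0.016 0 0;0 0 0 0", grip=0.04)

```text
clock: 1.02
tool_pos: [444.7, -389.4, 231.0]
tool_rot: [[0.968, 0.25, 0.005], [0.25, -0.968, 0.005], [0.006, -0.004, -1.0]]
contact_force: [0.3, 1.0, -0.2]
opening: 39.8
grasp_force: 0.0
```

Call:
arm_command(steps="0.006 -0.03 0 0;0.006 -0.03 0 0;0.006 -0.03 0 0;0.006 -0.03 0 0;0.006 -0.03 0 0;0.006 -0.03 0 0;0.006 -0.03 0 0;0.006 -0.03 0 0;0.006 -0.03 0 0;0.006 -0.03 0 0;0.006 -0.03 0 0;0 0 0 0")

```text
clock: 2.02
tool_pos: [422.2, -55.2, 231.3]
tool_rot: [[0.969, 0.246, -0.0], [0.246, -0.969, 0.002], [0.0, -0.002, -1.0]]
contact_force: [-0.5, 0.5, -0.8]
opening: 40.2
grasp_force: 0.0
```

Call:
arm_command(steps="-0.007 -0.0065 0 0;-0.007 -0.0065 0 0;0 0 0 0.1;0 0 0 0.1;0 0 0.035 0;0 0 0.035 0;0 0 0.035 0;0 0 0.035 0;0 0 0.03 0;0 0 0 0;0 0 0 0")

```text
clock: 2.93
tool_pos: [404.1, -52.8, 60.5]
tool_rot: [[0.999, 0.038, -0.004], [0.038, -0.999, 0.0], [-0.004, -0.0, -1.0]]
contact_force: [-0.0, 0.3, -0.3]
opening: 39.7
grasp_force: 0.0
```

Run:
```python
from h import *
s=sensors.get_state();print(s['clock'],s['tool_pos'],s['tool_rot'])
a=viewer.get_image('wrist')[0];b=viewer.get_image('scene')[0]
print(viewer.camera_info('wrist'))
cv2.imwrite('pics/w1.png',a[:,:,::-1])
cv2.imwrite('pics/s1.png',cv2.resize(b[80:300,220:520],None,fx=2.6,fy=2.6)[:,:,::-1])
```

```text
2.9333 [404.09249632 -52.82850207  60.54690106] [[ 9.99260832e-01  3.82137275e-02 -4.18332052e-03]
 [ 3.82152586e-02 -9.99269489e-01  2.86663241e-04]
 [-4.16931009e-03 -4.46318024e-04 -9.99991209e-01]]
{'camera_matrix': array([[354.8864452 ,   0.        , 319.05475618],
       [  0.        , 354.8864452 , 199.97040604],
       [  0.        ,   0.        ,   1.        ]]), 'mount': array([[-9.31545956e-04, -9.65086896e-01, -2.61928264e-01,
         6.60065772e+01],
       [ 9.99999566e-01, -8.94589629e-04, -2.60333967e-04,
        -6.02362872e-01],
       [ 1.69265916e-05, -2.61928392e-01,  9.65087311e-01,
        -1.42642889e+02],
       [ 0.00000000e+00,  0.00000000e+00,  0.00000000e+00,
         1.00000000e+00]])}
```

View pics/w1.png

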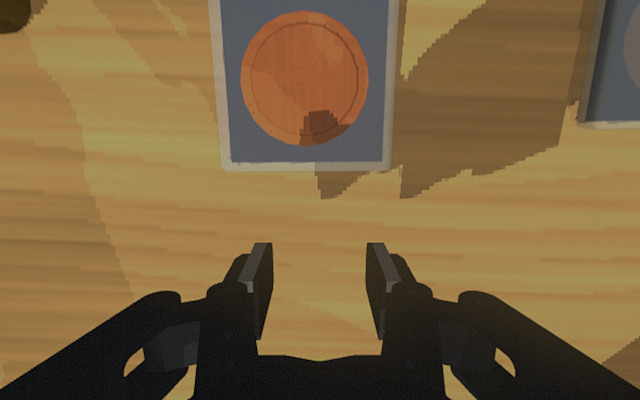

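View pics/s1.png

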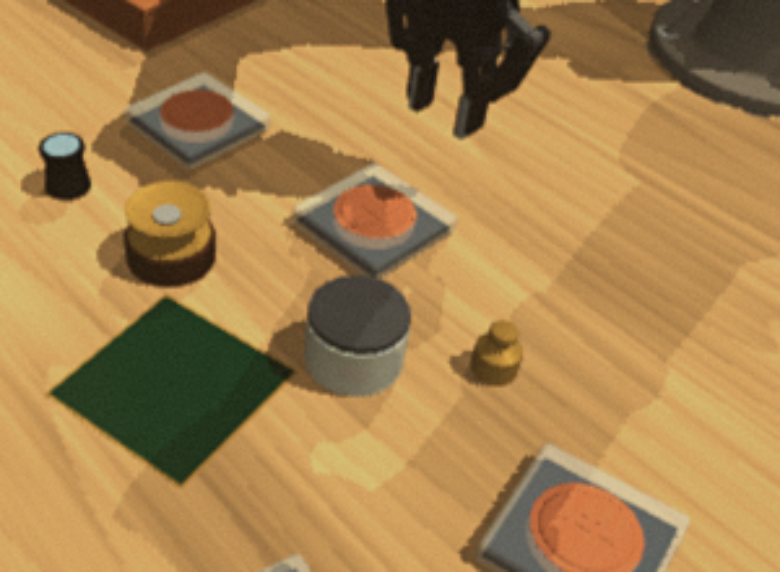

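The wrist view shows the medal at (303,80), with its rear edge at row 170, and the two finger tips at about (262,245) and (377,245). The scene view shows the fingers clear, behind the medal. The dark sheet is the holder's underside, so its pixels belong on z≈0.

Call:
arm_command(steps="0 -0.0056 0 0;0 0 0.02 0;0 0 0.02 0;0 0 0.015 0;0 0 0 0;0.003 0 0 0;0.003 0 0 0;0.003 0 0 0;0.003 0 0 0;0 0 0 0")

```text
clock: 3.87
tool_pos: [419.6, -46.0, 7.2]
tool_rot: [[0.999, 0.04, 0.003], [0.04, -0.999, -0.0], [0.003, 0.0, -1.0]]
contact_force: [0.2, 0.1, 0.7]
opening: 39.9
grasp_force: 0.0
```

```bash
cat >> h.py <<'E'
G0=np.array([690.4,-8.7]);TH=np.radians(14.0)
X=np.array([np.cos(TH),np.sin(TH)]);Y=np.array([-X[1],X[0]])
GAP=G0-92*X
def gapf(p): d=np.asarray(p)-GAP; return np.round([d@X,d@Y],1)
def wcam():
    s=sensors.get_state();c=viewer.camera_info('wrist');M=np.array(c['mount'])
    R=np.array(s['tool_rot']);t=np.array(s['tool_pos'])
    return dict(camera_matrix=c['camera_matrix'],attitude=R@M[:3,:3],origin=R@M[:3,3]+t)
def tool():
    s=sensors.get_state();R=np.array(s['tool_rot']);p=np.array(s['tool_pos'])
    print('t',round(s['clock'],2),'tool',np.round(p,1),'gapf',gapf(p[:2]),'head_rel',round(np.degrees(np.arctan2(R[1,0],R[0,0]))-14.0,2),'F',np.round(s['contact_force'],1))
def look(n,z=0,save=None):
    c=wcam() if n=='wrist' else viewer.camera_info(n)
    p,d=viewer.get_image(n)
    if save: cv2.imwrite(save,p[:,:,::-1])
    g,co,gr=masks(p)
    for r in rect(gr,z,c):
        if r[2]>600 and 300<r[0][0][0]<800 and abs(r[0][0][1])<150:
            print(n,np.round(r[0][0],1),np.round(r[0][1],1),'ang',round(r[0][2],1),'gapf',gapf(r[0][0]),'area',r[2])
    return p,c
E
python3 - <<'E'
from h import *
tool();look('top',save='pics/t2.png');look('wrist',save='pics/w2.png')
E
```

```text
t 3.87 tool [419.6 -46.    7.2] gapf [-179.8   29.3] head_rel -11.72 F [0.2 0.1 0.7]
top [362.9 -71.2] [343.6 155. ] ang 17.8 gapf [-240.9   18.6] area 9026.5
top [583.4  51.5] [68.8 66.6] ang 88.8 gapf [ 2.8 84.3] area 772.0
wrist [414.7 -77.5] [27.  15.4] ang 27.1 gapf [-1.921e+02 -1.000e-01] area 848.5
wrist [405.  -12.7] [18.4 40.4] ang 77.0 gapf [-185.9   65.2] area 1082.5
wrist [475.7 -42. ] [ 93.9 101.4] ang 2.2 gapf [-124.4   19.6] area 56958.5
```

Call:
arm_command(steps="0.002 0 0 0;0.002 0 0 0;0.0042 -0.0024 0 0.042;0.0042 -0.0024 0 0.042;0.0042 -0.0024 0 0.042;0.0042 -0.0024 0 0.042;0.004 0 0 0;0.004 0 0 0;0.002 0 0 0;0 0 0 0")

```text
clock: 4.8
tool_pos: [449.6, -38.1, 6.3]
tool_rot: [[0.992, -0.128, 0.001], [-0.128, -0.992, 0.0], [0.001, -0.0, -1.0]]
contact_force: [-0.5, -0.2, 0.5]
opening: 39.7
grasp_force: 0.0
```

Run:
```python
from h import *
tool();p,c=look('top',save='pics/t3.png');q,_=look('wrist',save='pics/w3.png')
cv2.imwrite('pics/v3.png',np.vstack([cv2.resize(p[130:310,200:440],None,fx=2,fy=2)[:,:480],cv2.resize(q,(480,220))[:,:480]])[:,:,::-1])
```

```text
t 4.8 tool [449.6 -38.1   6.3] gapf [-148.8   29.7] head_rel -21.33 F [-0.5 -0.2  0.5]
top [376.1 -68.2] [372.2 155.8] ang 15.9 gapf [-227.3   18.3] area 10499.5
top [583.4  51.5] [68.8 66.6] ang 88.8 gapf [ 2.8 84.3] area 774.0
wrist [477.2 -53.4] [126.7 148.4] ang 82.6 gapf [-125.6    8.2] area 63835.0
wrist [557.5  49.8] [46.1 15.7] ang 82.6 gapf [-22.8  89. ] area 4069.0
```

View pics/v3.png

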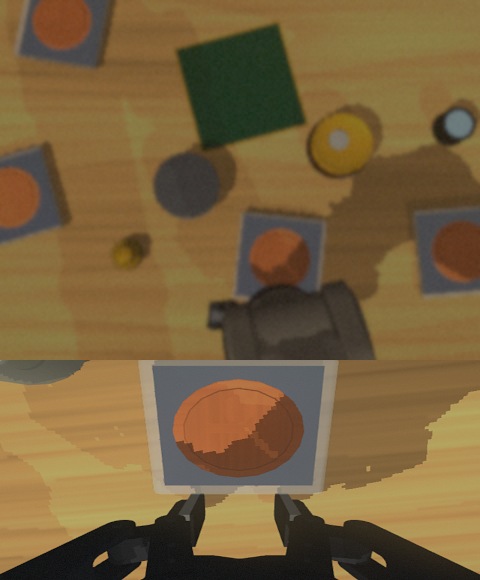

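The wrist view shows the holder square to the fingers with its rear edge against the tips. The top view shows it in front of the hand at about (341,255) in the full frame, clear of the jar. Next I'll measure its lateral offset from the sheet edges.

```bash
cat >> h.py <<'E'
def wl(q,c,zs=(0,18)):
    s=sensors.get_state();R=np.array(s['tool_rot']);t=np.array(s['tool_pos'])[:2];tx=R[:2,0];ty=R[:2,1]
    hsv=cv2.cvtColor(q,cv2.COLOR_RGB2HSV).astype(int)
    m=((hsv[...,0]>95)&(hsv[...,0]<130)&(hsv[...,1]>20)&(hsv[...,2]>45)).astype(np.uint8)
    m=cv2.morphologyEx(m,cv2.MORPH_OPEN,np.ones((3,3)))
    k=max(cv2.findContours(m,0,cv2.CHAIN_APPROX_NONE)[0],key=cv2.contourArea);k=cv2.convexHull(k)[:,0]
    mm=cv2.fillConvexPoly(np.zeros(m.shape,np.uint8),k,1);print('bbox',cv2.boundingRect(k))
    for z in zs:
        w=ray(np.argwhere(mm)[:,::-1],z,c)-t
        a,b=w@tx,w@ty
        for lo,hi in((20,40),(40,60),(60,80)):
            i=(a>lo)&(a<hi)
            rows=[(b[j].min(),b[j].max()) for h in range(lo,hi,2) for j in [(a>h)&(a<h+2)] if j.any()]
            if rows:r=np.median(rows,0);print('z',z,'tool x',lo,hi,'y',np.round(r,1),'mid',round(r.mean(),1),'w',round(r[1]-r[0],1))
        print('z',z,'rear x',round(np.percentile(a,0.5),1),'front',round(a.max(),1))
E
python3 - <<'E'
from h import *
tool();q=cv2.imread('pics/w3.png')[:,:,::-1].copy();wl(q,wcam())
E
```

```text
t 4.9 tool [449.3 -38.1   6.5] gapf [-149.    29.8] head_rel -21.34 F [-0.8 -0.3 -0. ]
bbox (367, 11, 30, 18)
z 0 rear x 94.0 front 99.9
z 18 rear x 90.6 front 95.8
```

Run:
```python
from h import *
q=cv2.imread('pics/w3.png')[:,:,::-1].copy();h=cv2.cvtColor(q,cv2.COLOR_RGB2HSV)
for u,v in((215,30),(215,80),(215,200),(330,225),(410,40),(420,120),(430,20),(197,100),(440,100),(250,110),(360,190),(318,240),(500,100)): print(u,v,q[v,u],h[v,u])
```

```text
215 30 [ 94  99 103] [103  22 103]
215 80 [ 96  98 101] [108  13 101]
215 200 [176 159 135] [ 18  59 176]
330 225 [ 96  98 102] [110  15 102]
410 40 [ 93  98 102] [103  23 102]
420 120 [ 98 102 105] [103  17 105]
430 20 [ 90  95 101] [106  28 101]
197 100 [179 158 128] [ 18  73 179]
440 100 [147 132 108] [ 18  68 147]
250 110 [174 102  62] [ 11 164 174]
360 190 [109  66  44] [ 10 152 109]
318 240 [181 166 133] [ 21  68 181]
500 100 [134 103  60] [ 17 141 134]
```

Use the neutral grey (low saturation, blue ≥ red) for the mask.

```bash
sed -i "s/m=((hsv\[...,0\]>95).*/r_,b_=q[...,0].astype(int),q[...,2].astype(int);m=((b_>=r_)\&(hsv[...,2]>75)\&(hsv[...,2]<150)).astype(np.uint8)/" h.py
python3 - <<'E'
from h import *
tool();q=cv2.imread('pics/w3.png')[:,:,::-1].copy();wl(q,wcam())
E
```

```text
t 4.9 tool [449.3 -38.1   6.5] gapf [-149.    29.8] head_rel -21.34 F [-0.8 -0.3 -0. ]
bbox (203, 11, 229, 217)
z 0 tool x 20 40 y [-45.   42.6] mid -1.2 w 87.5
z 0 tool x 40 60 y [-45.   42.6] mid -1.2 w 87.6
z 0 tool x 60 80 y [-45.   42.6] mid -1.2 w 87.6
z 0 rear x 13.4 front 100.0
z 18 tool x 20 40 y [-39.7  37.3] mid -1.2 w 77.0
z 18 tool x 40 60 y [-39.7  37.4] mid -1.2 w 77.0
z 18 tool x 60 80 y [-39.7  37.4] mid -1.1 w 77.0
z 18 rear x 19.8 front 95.9
```

Call:
arm_command(steps="0.0045 0 0 0;0.0045 0 0 0;0.0041 0.0024 0 -0.0414;0.0041 0.0024 0 -0.0414;0.0041 0.0024 0 -0.0414;0.0041 0.0024 0 -0.0414;0.0041 0.0024 0 -0.0414;0.0041 0.0024 0 -0.0414;0.0041 0.0024 0 -0.0414;0.0041 0.0024 0 -0.0414;0.0041 0.0024 0 -0.0414;0 0 0 0")

```text
clock: 5.9
tool_pos: [496.3, -59.9, 6.3]
tool_rot: [[0.97, 0.242, 0.001], [0.242, -0.97, -0.0], [0.001, 0.0, -1.0]]
contact_force: [-0.7, -0.2, -0.5]
opening: 40.0
grasp_force: 0.3
```

Run:
```python
from h import *
tool();p,_=look('top',save='pics/t4.png');q,c=look('wrist',save='pics/w4.png');wl(q,c,(0,))
cv2.imwrite('pics/v4.png',np.vstack([cv2.resize(p[130:310,200:440],None,fx=2,fy=2)[:,:480],cv2.resize(q,(480,220))[:,:480]])[:,:,::-1])
```

```text
t 5.9 tool [496.3 -59.9   6.3] gapf [-108.7   -2.7] head_rel -0.0 F [-0.7 -0.2 -0.5]
top [ 393.6 -119.8] [442.9 176.3] ang 20.4 gapf [-222.9  -36. ] area 13378.0
top [583.4  51.5] [68.8 66.6] ang 88.8 gapf [ 2.7 84.3] area 776.0
wrist [525.3 -53. ] [148.7 105.1] ang 14.2 gapf [-78.9  -3. ] area 63404.0
wrist [560.2  46.4] [24.7 74. ] ang 39.1 gapf [-21.  85.] area 6408.0
wrist [561.6  66.9] [20.1 37.6] ang 13.9 gapf [-14.7 104.5] area 3608.5
bbox (203, 11, 229, 217)
z 0 tool x 20 40 y [-44.5  42.8] mid -0.8 w 87.3
z 0 tool x 40 60 y [-44.6  42.8] mid -0.9 w 87.5
z 0 tool x 60 80 y [-44.7  42.8] mid -0.9 w 87.5
z 0 rear x 13.8 front 100.3
```

View pics/v4.png

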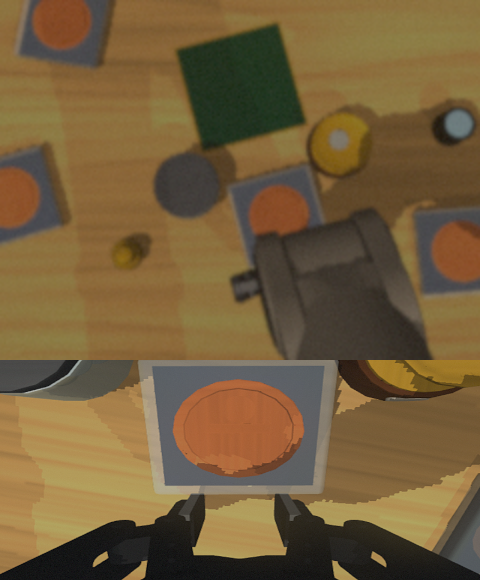

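The top view shows the holder entering squarely between the jar and the balance. The wrist view also shows it centred, with the feet at the upper left and upper right. Clearance is only 3 mm a side, so I'll measure the lateral offset in the top view as well.

```bash
cat >> h.py <<'E'
def tl(p,z=1):
    c=viewer.camera_info('top');r,g,b=[p[...,i].astype(int) for i in range(3)]
    m=((b>=r-4)&(b>55)).astype(np.uint8)
    v,u=np.nonzero(m);w=ray(np.c_[u,v],z,c)-GAP;a=w@X;l=w@Y
    i=(abs(l)<60)&(a>-125)&(a<160);a,l=a[i],l[i]
    print('top sheet along',np.round(np.percentile(a,[1,99]),1))
    for h in range(-110,150,10):
        j=(a>h)&(a<h+10)
        if j.sum()>60: e=np.percentile(l[j],[1.5,98.5]);print(h,np.round(e,1),round(e.mean(),1),round(e[1]-e[0],1),end=' | ')
    print()
    g,co,gr=masks(p)
    for z in (0,):
        for r in rect(g,z,c): print('felt',np.round(r[0][0],2),np.round(r[0][1],1),round(r[0][2],2))
E
python3 - <<'E'
from h import *
for f in('t4','top0'):
    p=cv2.imread(f'pics/{f}.png')[:,:,::-1].copy();tl(p)
c=viewer.camera_info('top')
# jar lid and balance pan circles at z=49/48
g,co,gr=masks(p)
for r in rect(gr,49,c):
    if abs(r[0][0][0]-583)<15 and abs(r[0][0][1]-50)<15: print('jar',gapf(r[1][0]),gapf(r[0][0]),r[1][1])
h=cv2.cvtColor(p,cv2.COLOR_RGB2HSV)
m=(h[...,1]>195)&(h[...,0]>15)&(h[...,0]<30)&(h[...,2]>90)
for r in rect(cv2.morphologyEx(m.astype(np.uint8),cv2.MORPH_CLOSE,np.ones((9,9))),48,c):print('gold',gapf(r[0][0]),np.round(r[0][1],1),r[1][1])
E
```

```text
top sheet along [-87.8 -13.1]
-30 [-42.8  37.5] -2.6 80.3 | -20 [-41.2  37.6] -1.8 78.8 | 
felt [690.34  -8.85] [110.7 111.2] 14.02
top sheet along [-123.9  -77. ]
-100 [-28.1  53.3] 12.6 81.4 | -90 [-17.4  50.4] 16.5 67.9 | 
felt [690.35  -8.72] [110.3 111.4] 14.02
jar [-1.2 82.2] [-0.7 81.9] 33.0521125793457
gold [-53.6 162.1] [27.1 18.3] 13.708648681640625
gold [ -0.8 -81.6] [58.3 60.1] 30.73846435546875
gold [561.6 467.7] [17.7 58.7] 29.833751678466797
gold [444.8 -36.4] [962.9  48.9] 481.49835205078125
```

Run:
```python
from h import *
p,d=viewer.get_image('wrist');c=viewer.camera_info('wrist');K=c['camera_matrix'];M=np.array(c['mount'])
v,u=np.nonzero(d>0);z=d[v,u];P=np.c_[(u-K[0,2])/K[0,0]*z,(v-K[1,2])/K[1,1]*z,z]@M[:3,:3].T+M[:3,3]
P=P[(P[:,0]<15)&(abs(P[:,1])<90)]
for h in range(-110,10,8):
    q=P[(P[:,2]>h)&(P[:,2]<h+8)]
    if len(q): print(h,len(q),np.round([q[:,1].min(),q[:,1].max(),q[:,0].min(),q[:,0].max()],0))
```

```text
-94 1202 [-62.  61.  11.  14.]
-86 8744 [-64.  63.   3.  15.]
-78 6600 [-61.  60.  -3.  15.]
-70 4203 [-58.  57. -13.  13.]
-62 9592 [-56.  55. -13.  14.]
-54 3042 [-53.  53. -12.  14.]
-46 1578 [-43.  42. -11.  14.]
-38 997 [-34.  33. -11.  12.]
-30 1038 [-34.  33. -11.  12.]
-22 882 [-34.  33. -11.  12.]
-14 1766 [-45.  44. -11.  15.]
-6 123 [-21.  20. -11.  10.]
2 27410 [-90.  90. -81.  15.]
```

Call:
arm_command(steps="0.004 0.0011 0 -0.02;0.004 0.0011 0 -0.02;0.004 0.0011 0 -0.02;0 0 0 0")

```text
clock: 6.38
tool_pos: [509.1, -59.0, 6.4]
tool_rot: [[0.954, 0.301, 0.002], [0.301, -0.954, 0.0], [0.002, 0.0, -1.0]]
contact_force: [-0.1, -0.6, 0.0]
opening: 40.3
grasp_force: 0.2
```

Call:
arm_command(steps="0 0 0 0;0 0 0 0;0 0 0 0;0.0045 0 0 0;0.0045 0 0 0;0.0045 0 0 0;0.0045 0 0 0;0 0 0 0", grip=0.024)

```text
clock: 7.05
tool_pos: [526.6, -53.0, 6.5]
tool_rot: [[0.954, 0.3, 0.003], [0.3, -0.954, 0.001], [0.003, 0.0, -1.0]]
contact_force: [0.5, 0.2, 0.9]
opening: 23.9
grasp_force: 0.0
```

Run:
```python
from h import *
tool();p,_=look('top',save='pics/t5.png');tl(p);q,c=look('wrist',save='pics/w5.png');wl(q,c,(0,))
cv2.imwrite('pics/v5.png',np.vstack([cv2.resize(p[130:310,200:440],None,fx=2,fy=2)[:,:480],cv2.resize(q,(480,220))[:,:480]])[:,:,::-1])
```

```text
t 7.05 tool [526.6 -53.    6.5] gapf [-77.6  -3.4] head_rel 3.49 F [0.5 0.2 0.9]
top [ 417.5 -120.4] [525.1 211.2] ang 28.6 gapf [-199.8  -42.4] area 15952.5
top sheet along [-45.7  18.9]
0 [-40.1  42.2] 1.1 82.3 | 10 [-38.4  41.2] 1.4 79.5 | 
felt [690.36  -8.96] [110.6 111. ] 13.96
wrist [ 640.8 -136. ] [29.2 22.6] ang 30.6 gapf [  13.1 -111.5] area 3817.5
wrist [542.7 -23.9] [159.3 222.8] ang 17.4 gapf [-55.  21.] area 91933.5
bbox (206, 10, 229, 217)
z 0 tool x 20 40 y [-44.   43.4] mid -0.3 w 87.4
z 0 tool x 40 60 y [-44.1  43.4] mid -0.3 w 87.5
z 0 tool x 60 80 y [-44.   43.5] mid -0.3 w 87.5
z 0 rear x 14.6 front 101.1
```

View pics/v5.png

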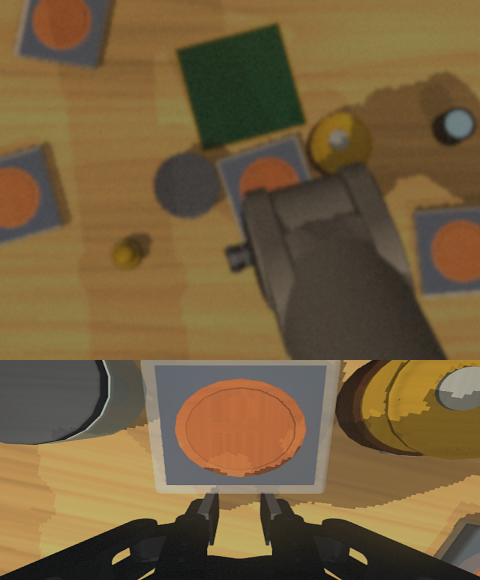

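The top view shows the holder's front past the narrowest point, with room on both sides. The wrist view shows the feet clear on both sides. The centre is now within about 0.5 mm of the centre line, so I'll straighten it and push on.

Call:
arm_command(steps="0.004 -0.0011 0 0.0203;0.004 -0.0011 0 0.0203;0.004 -0.0011 0 0.0203;0.005 0 0 0;0.005 0 0 0;0.005 0 0 0;0.005 0 0 0;0.005 0 0 0;0 0 0 0")

```text
clock: 7.9
tool_pos: [561.3, -40.7, 6.5]
tool_rot: [[0.97, 0.241, 0.002], [0.241, -0.97, 0.001], [0.002, -0.0, -1.0]]
contact_force: [-0.1, 0.1, 0.2]
opening: 24.1
grasp_force: 0.0
```

Run:
```python
from h import *
tool();p,_=look('top',save='pics/t6.png');tl(p);q,c=look('wrist',save='pics/w6.png');wl(q,c,(0,))
```

```text
t 7.9 tool [561.3 -40.7   6.5] gapf [-41.    0.2] head_rel -0.03 F [-0.1  0.1  0.2]
top sheet along [ 6.3 60.5]
40 [-45.8  45.2] -0.3 91.0 | 50 [-45.2  43. ] -1.1 88.1 | 
felt [690.78  -8.57] [109.4 111.5] 14.02
wrist [501.8   5.7] [15.7 30.2] ang 87.7 gapf [-87.5  59.6] area 1081.5
wrist [ 626.7 -143.3] [28.9 30.7] ang 13.9 gapf [  -2.3 -115.2] area 3797.5
wrist [594.5 -55.6] [158.2 317.6] ang 2.1 gapf [-12.4 -22.3] area 107958.0
bbox (170, 0, 285, 227)
z 0 tool x 20 40 y [-46.7  45.3] mid -0.7 w 92.1
z 0 tool x 40 60 y [-50.6  47.6] mid -1.5 w 98.2
z 0 tool x 60 80 y [-54.7  49.9] mid -2.4 w 104.6
z 0 rear x 14.5 front 104.4
```

Call:
arm_command(steps="0.005 0 0 0;0.005 0 0 0;0.005 0 0 0;0.005 0 0 0;0.005 0 0 0;0.005 0 0 0;0.005 0 0 0;0.005 0 0 0;0.005 0 0 0;0.005 0 0 0;0.005 0 0 0;0 0 0 0")

```text
clock: 9.0
tool_pos: [614.7, -27.4, 6.5]
tool_rot: [[0.97, 0.241, 0.003], [0.241, -0.97, 0.001], [0.003, -0.0, -1.0]]
contact_force: [0.4, 0.2, -0.3]
opening: 24.0
grasp_force: 0.0
```

Run:
```python
from h import *
tool();p,_=look('top',save='pics/t7.png');tl(p);q,c=look('wrist',save='pics/w7.png');wl(q,c,(0,))
cv2.imwrite('pics/v7.png',np.vstack([cv2.resize(p[100:280,200:440],None,fx=2,fy=2)[:,:480],cv2.resize(q,(480,220))[:,:480]])[:,:,::-1])
```

```text
t 9.0 tool [614.7 -27.4   6.5] gapf [14.1  0.2] head_rel -0.02 F [ 0.4  0.2 -0.3]
top [ 472.5 -149.8] [629.3 307.8] ang 29.7 gapf [-153.6  -84.2] area 23262.0
top sheet along [101.5 114.6]

felt [690.78  -8.51] [109.7 110.8] 13.88
wrist [554.7  19.9] [17.2 30.6] ang 88.1 gapf [-32.7  60.6] area 1162.5
wrist [565.5  80.4] [ 56.8 133.2] ang 40.2 gapf [ -7.7 116.6] area 20992.5
wrist [636.7 -27.7] [164.6 128.6] ang 13.9 gapf [35.3 -5.5] area 70324.5
bbox (169, 0, 286, 227)
z 0 tool x 20 40 y [-56.6  50.5] mid -3.0 w 107.1
z 0 tool x 40 60 y [-58.7  50.7] mid -4.0 w 109.4
z 0 tool x 60 80 y [-58.7  50.7] mid -4.0 w 109.4
z 0 rear x 14.6 front 104.5
```

View pics/v7.png

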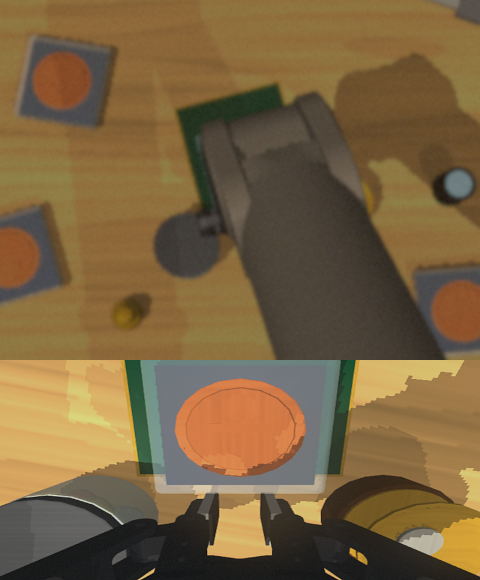

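The wrist view shows the holder going onto the felt, evenly between the felt's side edges at about (150,470) and (340,470), with its rear some 12 mm short of the edge. It needs 20 mm more, then I'll back the fingers off.

Call:
arm_command(steps="0.004 0 0 0;0.004 0 0 0;0.004 0 0 0;0.004 0 0 0;0.003 0 0 0;0.0015 0 0 0;0 0 0 0;-0.008 0 0 0;-0.008 0 0 0;0 0 -0.02 0;0 0 -0.03 0;0 0 -0.03 0")

```text
clock: 10.1
tool_pos: [615.6, -27.2, 86.2]
tool_rot: [[0.97, 0.241, -0.002], [0.241, -0.97, 0.0], [-0.002, -0.001, -1.0]]
contact_force: [0.6, -0.5, 0.4]
opening: 24.1
grasp_force: 0.0
```

Call:
arm_command(steps="-0.01 0 -0.03 0;-0.035 0 -0.01 0;-0.035 0 0 0;-0.035 0 0 0;-0.035 0 0 0;-0.035 0 0 0;0 0 0 0;0 0 0 0")

```text
clock: 10.77
tool_pos: [435.3, -72.6, 126.1]
tool_rot: [[0.971, 0.239, -0.0], [0.239, -0.971, -0.002], [-0.001, 0.002, -1.0]]
contact_force: [1.6, 0.6, 0.8]
opening: 24.0
grasp_force: 0.0
```

Run:
```python
from h import *
tool();p,_=look('top',z=0,save='pics/t8.png');q,c=look('wrist',save='pics/w8.png')
cv2.imwrite('pics/v8.png',np.vstack([cv2.resize(p[100:280,200:440],None,fx=2,fy=2)[:,:480],cv2.resize(q,(480,220))[:,:480]])[:,:,::-1])
```

```text
t 10.77 tool [435.3 -72.6 126.1] gapf [-171.    -0.3] head_rel -0.17 F [1.6 0.6 0.8]
top [583.4  51.5] [68.8 66.6] ang 88.8 gapf [ 2.8 84.3] area 775.0
top [689.6  -9.1] [108.4 108.5] ang 12.5 gapf [91.1 -0.2] area 1984.5
wrist [359.3 -50.9] [60.5 19.3] ang 9.7 gapf [-239.5   39.2] area 614.0
```

View pics/v8.png

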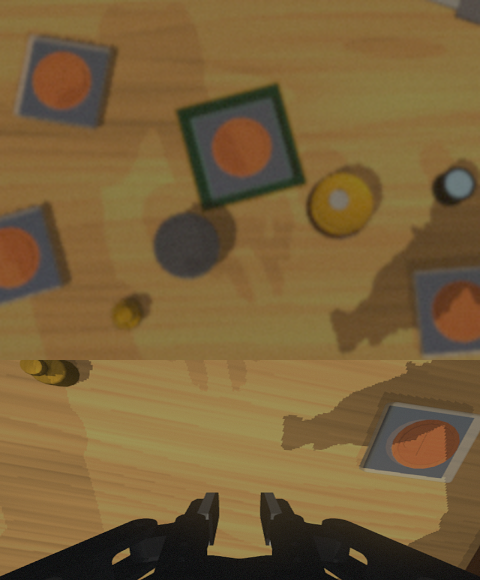

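The top view shows the holder at (242,147) in the crop, inside the felt with green on all four sides. The jar, balance, weight and loupe look unmoved. I'll check the sheet's angle and margins, and hand in if they are good.

Run:
```python
from h import *
from cell import close_job
p=cv2.imread('pics/t8.png')[:,:,::-1].copy();c=viewer.camera_info('top')
r,g,b=[p[...,i].astype(int) for i in range(3)]
m=((b>=r-4)&(b>58)).astype(np.uint8)
R=[x for x in rect(m,1,c) if abs(x[0][0][0]-690)<20 and abs(x[0][0][1]+9)<20]
for x in R: print(np.round(x[0][0],1),np.round(x[0][1],1),x[0][2],gapf(x[0][0]))
ok=R and max(R[0][0][1])<97 and min(R[0][0][1])>82 and abs(R[0][0][2]-14)<2.5 and np.all(abs(gapf(R[0][0][0:1][0])-[92,0])<5)
print(ok)
if ok: print(close_job())
```

```text
[688.3  -9.6] [92.3 91.5] 13.79059886932373 [89.7 -0.3]
True
the job is handed in; nothing more can be done
None
```

The holder lies wholly on the felt, about 2 mm short of its centre and turned about 0.2° from square. It was only pushed, the loupe and weight were left alone, and the job was handed in at about 11 s; no verdict came back.

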